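# Load the warming plate with interlocked U-brackets and switch it on by feel

### The job

Load the warming plate: set the three U-brackets that lie open side up on it, a little apart side by side, and hook each bracket that lies open side down (there are one or two) over two neighbouring ones, its ends about flush with theirs, so that the flanges interlock and it sits fully down and level. Then switch on all four black toggles beside it: their lamps are dead, so feel which way each one leans, push those that are off fully over, away from the robot, and never flick off one that is already on. Leave the piston and the engine barrel where they stand.

Things in the scene. Friction and masses are not known exactly. Their poses are not given: they have to be found in the camera images.
- up1: one of three identical plain aluminium U-brackets lying open side up on the bench (web below, two flanges standing up). 50 long (its x axis, along which the channel runs), 64 wide (y), 30 high; web and flanges 8 thick, so the channel is 48 wide inside and 22 deep. 0.12 kg. Origin: centre of the underside; z up. Half a turn makes no difference.
- up2: one of three identical plain aluminium U-brackets lying open side up on the bench (web below, two flanges standing up). 50 long (its x axis, along which the channel runs), 64 wide (y), 30 high; web and flanges 8 thick, so the channel is 48 wide inside and 22 deep. 0.12 kg. Origin: centre of the underside; z up. Half a turn makes no difference.
- up3: one of three identical plain aluminium U-brackets lying open side up on the bench (web below, two flanges standing up). 50 long (its x axis, along which the channel runs), 64 wide (y), 30 high; web and flanges 8 thick, so the channel is 48 wide inside and 22 deep. 0.12 kg. Origin: centre of the underside; z up. Half a turn makes no difference.
- down1: an aluminium U-bracket of the very same size lying open side down (web on top, two flanges reaching down to the bench): 50 along x, 64 wide in y, 30 high, 8 thick, 48 wide and 22 deep inside. 0.12 kg. Origin: centre of the underside, level with the lower edges of the flanges; z up. One or two such brackets are there; an absent one reads None.
- down2: an aluminium U-bracket of the very same size lying open side down (web on top, two flanges reaching down to the bench): 50 along x, 64 wide in y, 30 high, 8 thick, 48 wide and 22 deep inside. 0.12 kg. Origin: centre of the underside, level with the lower edges of the flanges; z up. One or two such brackets are there; an absent one reads None.
- plate: low bench warming plate, fixed: steel top 160 (x) by 340 (y), its top 30 above the bench. Origin: centre of its underside, on the bench.
- plate_top (a point): centre of the warming plate's top face; x and y along the plate's short and long sides, z up. Open and flat, no rim.
- switch1: one of four identical fixed grey switch boxes in a row, 56 (x) by 70 (y) by 40 high, standing on a 4 thick strip. Origin: centre of its underside; x points away from the robot, z up. In the middle of its top a black toggle stands between two black guard cheeks (along x, 50 long, rising 34 above the box top, 56 apart inside, at y = -28 and +28); open above and at both x ends. The pilot lamp is dead.
- toggle1 (a joint): lean of the black toggle on switch1, which swings in the box's x-z plane about a pivot at the centre of the box top: 0 = off, leaning 0.3 rad towards -x of the box (to the robot); 0.6 = on, leaning 0.3 rad towards +x (away). It is stiff and stays where it is left: about 2 N at its tip, 5 N at a third of its height, pushed in the x direction, move it; at either end it meets a hard stop. Fully on is above 0.5.
- toggle1_tip (a point): tip of the round toggle lever on switch1: 34 from its pivot, lever 9 in diameter. It lies about 10 to the -x side of the box's middle when off, 10 to the +x side when on.
- switch2: one of four identical fixed grey switch boxes in a row, 56 (x) by 70 (y) by 40 high, standing on a 4 thick strip. Origin: centre of its underside; x points away from the robot, z up. In the middle of its top a black toggle stands between two black guard cheeks (along x, 50 long, rising 34 above the box top, 56 apart inside, at y = -28 and +28); open above and at both x ends. The pilot lamp is dead.
- toggle2 (a joint): lean of the black toggle on switch2, which swings in the box's x-z plane about a pivot at the centre of the box top: 0 = off, leaning 0.3 rad towards -x of the box (to the robot); 0.6 = on, leaning 0.3 rad towards +x (away). It is stiff and stays where it is left: about 2 N at its tip, 5 N at a third of its height, pushed in the x direction, move it; at either end it meets a hard stop. Fully on is above 0.5.
- toggle2_tip (a point): tip of the round toggle lever on switch2: 34 from its pivot, lever 9 in diameter. It lies about 10 to the -x side of the box's middle when off, 10 to the +x side when on.
- switch3: one of four identical fixed grey switch boxes in a row, 56 (x) by 70 (y) by 40 high, standing on a 4 thick strip. Origin: centre of its underside; x points away from the robot, z up. In the middle of its top a black toggle stands between two black guard cheeks (along x, 50 long, rising 34 above the box top, 56 apart inside, at y = -28 and +28); open above and at both x ends. The pilot lamp is dead.
- toggle3 (a joint): lean of the black toggle on switch3, which swings in the box's x-z plane about a pivot at the centre of the box top: 0 = off, leaning 0.3 rad towards -x of the box (to the robot); 0.6 = on, leaning 0.3 rad towards +x (away). It is stiff and stays where it is left: about 2 N at its tip, 5 N at a third of its height, pushed in the x direction, move it; at either end it meets a hard stop. Fully on is above 0.5.
- toggle3_tip (a point): tip of the round toggle lever on switch3: 34 from its pivot, lever 9 in diameter. It lies about 10 to the -x side of the box's middle when off, 10 to the +x side when on.
- switch4: one of four identical fixed grey switch boxes in a row, 56 (x) by 70 (y) by 40 high, standing on a 4 thick strip. Origin: centre of its underside; x points away from the robot, z up. In the middle of its top a black toggle stands between two black guard cheeks (along x, 50 long, rising 34 above the box top, 56 apart inside, at y = -28 and +28); open above and at both x ends. The pilot lamp is dead.
- toggle4 (a joint): lean of the black toggle on switch4, which swings in the box's x-z plane about a pivot at the centre of the box top: 0 = off, leaning 0.3 rad towards -x of the box (to the robot); 0.6 = on, leaning 0.3 rad towards +x (away). It is stiff and stays where it is left: about 2 N at its tip, 5 N at a third of its height, pushed in the x direction, move it; at either end it meets a hard stop. Fully on is above 0.5.
- toggle4_tip (a point): tip of the round toggle lever on switch4: 34 from its pivot, lever 9 in diameter. It lies about 10 to the -x side of the box's middle when off, 10 to the +x side when on.
- piston: bystander: an upright aluminium engine piston, 54 across, 48 high; origin at the centre of its underside.
- barrel: bystander: an upright finned aluminium engine barrel, 96 across, 87 high, on a 100 by 90 foot; origin at the centre of its underside.

How it is judged:
On the way, in this order (a step that is already met when the one before it is completed fails the run):
1. all brackets are on the plate, each open-down one interlocked with two open-up neighbours (z of up1 in the frame of plate_top between -0.003 and 0.003 m and x of up1 in the frame of plate_top between -0.065 and 0.065 m and y of up1 in the frame of plate_top between -0.15 and 0.15 m and angle between each of up1, up2, up3, down1, down2's own z axis and vertical below 0.1 rad and z of up2 in the frame of plate_top between -0.003 and 0.003 m and x of up2 in the frame of plate_top between -0.065 and 0.065 m and y of up2 in the frame of plate_top between -0.15 and 0.15 m and z of up3 in the frame of plate_top between -0.003 and 0.003 m and x of up3 in the frame of plate_top between -0.065 and 0.065 m and y of up3 in the frame of plate_top between -0.15 and 0.15 m and z of down1 in the frame of plate_top between 0.005 and 0.011 m and ((y of up1 in the frame of down1 between 0.031 and 0.049 m and x of up1 in the frame of down1 between -0.015 and 0.015 m and angle between the x axis of up1 and the x axis of down1, either way round below 0.2 rad) or (y of up2 in the frame of down1 between 0.031 and 0.049 m and x of up2 in the frame of down1 between -0.015 and 0.015 m and angle between the x axis of up2 and the x axis of down1, either way round below 0.2 rad) or (y of up3 in the frame of down1 between 0.031 and 0.049 m and x of up3 in the frame of down1 between -0.015 and 0.015 m and angle between the x axis of up3 and the x axis of down1, either way round below 0.2 rad)) and ((y of up1 in the frame of down1 between -0.049 and -0.031 m and x of up1 in the frame of down1 between -0.015 and 0.015 m and angle between the x axis of up1 and the x axis of down1, either way round below 0.2 rad) or (y of up2 in the frame of down1 between -0.049 and -0.031 m and x of up2 in the frame of down1 between -0.015 and 0.015 m and angle between the x axis of up2 and the x axis of down1, either way round below 0.2 rad) or (y of up3 in the frame of down1 between -0.049 and -0.031 m and x of up3 in the frame of down1 between -0.015 and 0.015 m and angle between the x axis of up3 and the x axis of down1, either way round below 0.2 rad)) and z of down2 in the frame of plate_top between 0.005 and 0.011 m and ((y of up1 in the frame of down2 between 0.031 and 0.049 m and x of up1 in the frame of down2 between -0.015 and 0.015 m and angle between the x axis of up1 and the x axis of down2, either way round below 0.2 rad) or (y of up2 in the frame of down2 between 0.031 and 0.049 m and x of up2 in the frame of down2 between -0.015 and 0.015 m and angle between the x axis of up2 and the x axis of down2, either way round below 0.2 rad) or (y of up3 in the frame of down2 between 0.031 and 0.049 m and x of up3 in the frame of down2 between -0.015 and 0.015 m and angle between the x axis of up3 and the x axis of down2, either way round below 0.2 rad)) and ((y of up1 in the frame of down2 between -0.049 and -0.031 m and x of up1 in the frame of down2 between -0.015 and 0.015 m and angle between the x axis of up1 and the x axis of down2, either way round below 0.2 rad) or (y of up2 in the frame of down2 between -0.049 and -0.031 m and x of up2 in the frame of down2 between -0.015 and 0.015 m and angle between the x axis of up2 and the x axis of down2, either way round below 0.2 rad) or (y of up3 in the frame of down2 between -0.049 and -0.031 m and x of up3 in the frame of down2 between -0.015 and 0.015 m and angle between the x axis of up3 and the x axis of down2, either way round below 0.2 rad))), for 0.2 s.
2. then all four toggles are on (value of joint each of toggle1, toggle2, toggle3, toggle4 above 0.5 rad), for 0.2 s.
At the end, for the whole second after the job is handed in: Open-up brackets flat on the plate (3 mm, 0.1 rad); each open-down one level (0.1 rad), 5 to 11 mm above the plate top, an open-up one on both sides, centres 31 to 49 mm across, within 15 mm along, 0.2 rad; all toggles above 0.5 rad; brackets at rest, piston and barrel left alone (all of step 1 and all of step 2 and linear speed of each of up1, up2, up3, down1, down2 below 0.02 m/s); the robot touches nothing.
It fails at once if a toggle that was on is flicked off ((value of joint toggle1 below 0.2 rad and distance of toggle1_tip from where it was at the start of the episode above 0.01 m) or (value of joint toggle2 below 0.2 rad and distance of toggle2_tip from where it was at the start of the episode above 0.01 m) or (value of joint toggle3 below 0.2 rad and distance of toggle3_tip from where it was at the start of the episode above 0.01 m) or (value of joint toggle4 below 0.2 rad and distance of toggle4_tip from where it was at the start of the episode above 0.01 m)).
It fails at once if the piston is pushed away or knocked over (distance of piston from where it was at the start of the episode above 0.03 m or angle between piston's own z axis and vertical above 0.4 rad).
It fails at once if the barrel is pushed away or knocked over (distance of barrel from where it was at the start of the episode above 0.03 m or angle between barrel's own z axis and vertical above 0.4 rad).
Of down1, down2 only 1 to 2 are there at a start; the rules pass over those that are not, and their reading is None.
At some moment in a run one of up1, up2, up3, down1, down2 may be knocked a few centimetres aside while the robot is not near it.
It also fails if it takes over 210 s, if anything falls off the work surface, if the arm or the gripper's body presses on something with over 40 N, if the wrist force passes 120 N, or if a joint passes its speed limit or range.

### The arm

A 7-joint arm with a two-finger parallel gripper is mounted at the origin on the work surface. World frame = base frame: x ahead of the robot, y to its left, z up, the work surface at z = 0. Lengths are in m, angles in rad, forces in N, time in s.
With the tool pointing down it reaches from about 0.35 to 0.9 m from the base axis. Payload 8.1 kg.
Tool frame: the origin (TCP) lies on the centre line of the jaws, within the pads' length; the fingertips stand 19 mm ahead of it and the grasp point (between the pads) is the TCP; z points along the fingers, y is the direction in which the jaws open and shut (so a half turn about z gives the same grasp; the last joint's range is limited). The gripper opens to 92 mm and grips with 3 to 60 N. Pads are 19 mm wide; open, the fingers measure 130 mm over their backs; the gripper's body (75 mm by 190 mm) begins 47 mm behind the grasp point.
Start: joints at [-1.376, 0.434, 0.025, 1.573, -0.012, 1.134, -0.075], TCP at [0.183, 0.597, 0.246] pointing down, gripper open.
Joint ranges: [-2.62, 2.62], [-0.44, 2.09], [-1.27, 1.32], [0.08, 2.57], [-1.32, 4.46], [0.12, 2], [-2.74, 2.74]. Speed limits (rad/s): [2.22, 2.22, 3.01, 3.01, 3.14, 3.14, 3.14].

### API

Orientations are given as a rotation vector (axis times angle).
In Python, from cell import monitor, imaging, workorder, outline_of gives the robot as it stands.
- The arm moves only by the tool move_arm, never from a script. Its argument "series" is a list of rows, each a list of 6 numbers: the shift along the world's x, y, z in cm, then the turn, a rotation vector about the world's x, y, z in degrees. A call has 1 to 8 rows; each row shifts and turns the commanded pose from where the row before left it; what a row does not reach is not made up. A row lasts 1/10 s, in which the tool goes at most 50 mm and 8.59 degrees, less where a joint would pass 70% of its speed; a pose out of reach is approached as far as the arm can. A call with a gripper value outside its range is refused whole. "grip" is the opening, from 0 (shut) to 1 (fully open), set as the call begins (left out, the last holds). The fingers move at their own pace and stop on an object; "force" is the grip in N (left out, the last holds). Time passes only in rows, so rows that do not move let the fingers close. It gives the time, the measured TCP pose, the force and the opening at its end, in the units of the state.
- monitor.observe(): the state, without advancing time (a new reading comes with each control period).
- imaging.get_image(name): name is "scene" or "top" or "wrist"; returns a dict with "color" (400x640x3 uint8, red, green, blue), "fx", "fy", "cx", "cy" (pixels), "rvec" (rotation vector, rad) and "tvec" (3), from world to camera coordinates, as OpenCV has them; the wrist camera has in their place "mount" (4x4, takes a point from camera to tool coordinates, whose origin is the TCP and whose axes are the flange's). Camera axes: x right, y down, z forward; pixel columns grow to the right and rows downward; lengths in m; the calibration is good to about 2 mm. A picture is of the moment at which its call begins: read the wrist's pose just before it. There is no depth.
- workorder.sign_off(): hands the job in, once; it reports no verdict.
Trained networks look in the newest picture that a camera, given by its name, has taken for a name from the list of things; names that differ only in an ending like _2 or _b are one class to them, and where a whole thing is asked for, a point or a joint stands for the part that bears it (a point fixed in the world has none). Each returns a list of dicts, best first, with "p" (0 to 1); they miss things now and then, are a little off and sometimes report something else, mostly with a low value. They report only what shows in the picture. A call takes as long as a camera call.
- outline_of(camera, thing): "mask" (400x640 bool, what is visible of it) and "rect" ([left, top, width, height] in pixels, round what is visible of it).
The state is a dict: "clock": time; "joints": joint angles; "dq": joint speeds; "joint_efforts": joint torques, N m; "position": TCP position; "ee_rot": TCP orientation; "force": force on the tool from outside, world axes, zero at the start; "ft_torque": the same for the moment, N m; "width": opening from 0.0 (shut) to 1.0 (fully open).
Only numpy, scipy, OpenCV 4.12 (cv2) and the standard library are available. Lean on these libraries where they do the work, as an engineer would, in place of code of your own. Each camera call takes 0.05 s, during which the arm holds its last target. There are 200 camera calls.

## Working session

There is one attempt and no reset: what is moved stays moved. The work goes in short steps, Python scripts to look and compute and a tool call to move; the robot and the scene stay as the last step left them, time stands still between calls to the robot, and variables do not carry over. Pictures are saved under pics/ and viewed, about 12 in all and at most 16, crops included, and the job is handed in when it is done.

Besides the shell and the picture viewer there is one more tool, called after ">>>" as name(argument=value, ...) on one line, values as JSON. move_arm: Moves the arm, as the interface text tells. Its arguments: {"type":"object","properties":{"series":{"type":"array"},"grip":{"type":"number"},"force":{"type":"number"}},"required":["series"]}

```bash
ls; mkdir -p pics
cat > h.py <<'E'
import numpy as np, cv2
from cell import monitor, imaging, workorder, outline_of
from scipy.spatial.transform import Rotation as R
def cam(n):
    s=monitor.observe(); im=imaging.get_image(n)
    K=np.array([[im['fx'],0,im['cx']],[0,im['fy'],im['cy']],[0,0,1.]])
    if 'rvec' in im:
        Rm=cv2.Rodrigues(np.array(im['rvec'],float))[0]; t=np.array(im['tvec'],float)
    else:
        T=np.eye(4);T[:3,:3]=R.from_rotvec(s['ee_rot']).as_matrix();T[:3,3]=s['position']
        W=np.linalg.inv(T@np.array(im['mount']));Rm=W[:3,:3];t=W[:3,3]
    return im['color'],K,Rm,t
def back(uv,z,K,Rm,t):
    uv=np.atleast_2d(np.array(uv,float)); d=(np.linalg.inv(K)@np.c_[uv,np.ones(len(uv))].T); d=Rm.T@d; c=-Rm.T@t
    return (c[:,None]+d*((z-c[2])/d[2])).T
def proj(P,K,Rm,t):
    p=K@(Rm@np.atleast_2d(P).T+t[:,None]); return (p[:2]/p[2]).T
def save(n,c): cv2.imwrite('pics/'+n,cv2.cvtColor(c,cv2.COLOR_RGB2BGR))
E
python3 - <<'E'
from h import *
print(monitor.observe())
for n in ('scene','top'):
    c,K,Rm,t=cam(n); save(n+'0.png',c); print(n,-Rm.T@t)
    for th in ('up1','down1','plate','switch1','piston','barrel','toggle1'):
        for o in outline_of(n,th):
            m=o['mask']; v,u=np.nonzero(m); z=.03
            print(th,round(o['p'],2),o['rect'],m.sum(), back([[u.mean(),v.mean()]],z,K,Rm,t).round(3)[0])
E
```

```text
pics
{'clock': 0.0, 'joints': array([-1.37560261,  0.43522008,  0.02496348,  1.57411093, -0.0115952 ,
        1.13400029, -0.07509552]), 'dq': array([ 6.92881793e-05, -1.20790179e-03,  1.67262904e-03, -3.51696880e-05,
        9.43844309e-04, -4.34170009e-04,  1.02468507e-05]), 'joint_efforts': array([-4.84519242e-04, -6.67867470e+01,  9.84572098e-01, -3.14451206e+01,
       -6.05960051e-02,  4.30666760e-02,  1.70302865e-04]), 'position': array([0.1832875 , 0.59700663, 0.2449413 ]), 'ee_rot': array([-4.66118069e-01, -3.10672689e+00,  2.49919579e-03]), 'force': array([0.41493674, 0.41919683, 0.43714474]), 'ft_torque': array([0.0050441 , 0.01360046, 0.01512228]), 'width': 0.9989411260421267}
scene [ 1.18462074 -0.16974897  1.12707902]
up1 0.6 [264.2, 203.7, 28.4, 22.6] 488 [ 0.591 -0.124  0.03 ]
up1 0.58 [208.9, 175.5, 22.6, 23.5] 423 [ 0.47  -0.251  0.03 ]
up1 0.57 [261.0, 151.7, 27.2, 28.9] 409 [ 0.445 -0.108  0.03 ]
down1 0.96 [210.0, 213.7, 27.3, 22.3] 496 [ 0.575 -0.262  0.03 ]
switch1 0.95 [314.4, 133.4, 30.7, 33.9] 723 [0.436 0.055 0.03 ]
switch1 0.88 [345.7, 129.8, 27.8, 30.1] 7
[... 526 characters left out ...]
0.56 [390.0, 249.0, 28.3, 25.1] 509 [ 0.456 -0.246  0.03 ]
up1 0.48 [181.7, 163.7, 133.4, 78.3] 7314 [0.613 0.171 0.03 ]
down1 0.57 [392.4, 204.8, 28.1, 23.3] 470 [ 0.57  -0.258  0.03 ]
plate 0.57 [181.1, 161.7, 134.4, 77.2] 7267 [0.613 0.172 0.03 ]
plate 0.49 [186.8, 253.2, 33.2, 22.0] 650 [0.447 0.292 0.03 ]
switch1 0.97 [189.3, 255.6, 30.1, 21.1] 655 [0.446 0.291 0.03 ]
switch1 0.67 [273.4, 258.6, 31.0, 22.6] 574 [0.434 0.058 0.03 ]
switch1 0.64 [216.4, 257.9, 28.4, 18.7] 612 [0.441 0.214 0.03 ]
switch1 0.61 [247.5, 255.8, 32.0, 21.9] 646 [0.438 0.134 0.03 ]
piston 0.73 [392.1, 145.3, 23.8, 24.8] 394 [ 0.73  -0.261  0.03 ]
barrel 0.56 [319.3, 119.8, 39.6, 40.1] 1307 [ 0.787 -0.073  0.03 ]
```

Run:
```python
import cv2
a=cv2.imread('pics/top0.png')[105:300,165:440]; cv2.imwrite('pics/top0c.png',cv2.resize(a,None,fx=2.9,fy=2.9,interpolation=cv2.INTER_CUBIC))
a=cv2.imread('pics/scene0.png')[110:330,190:420]; cv2.imwrite('pics/scene0c.png',cv2.resize(a,None,fx=2.6,fy=2.6,interpolation=cv2.INTER_CUBIC))
```

```text
(no output)
```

View pics/top0c.png

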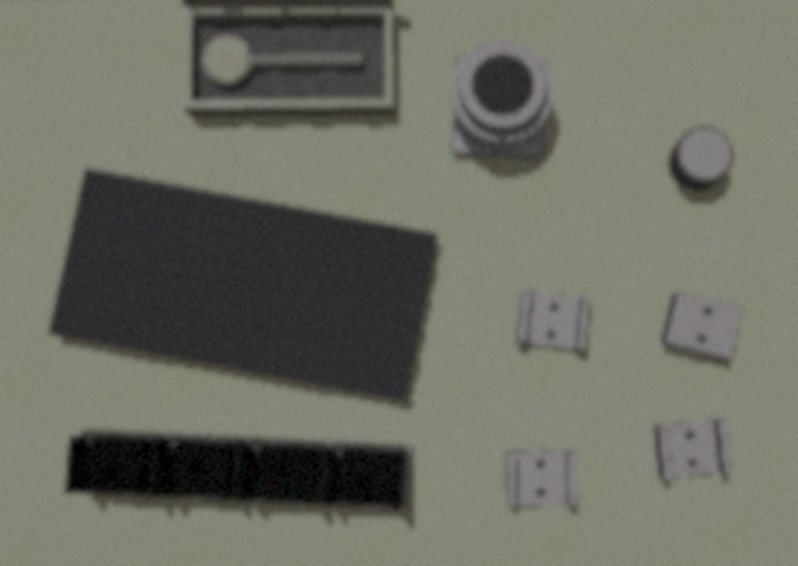

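View pics/scene0c.png

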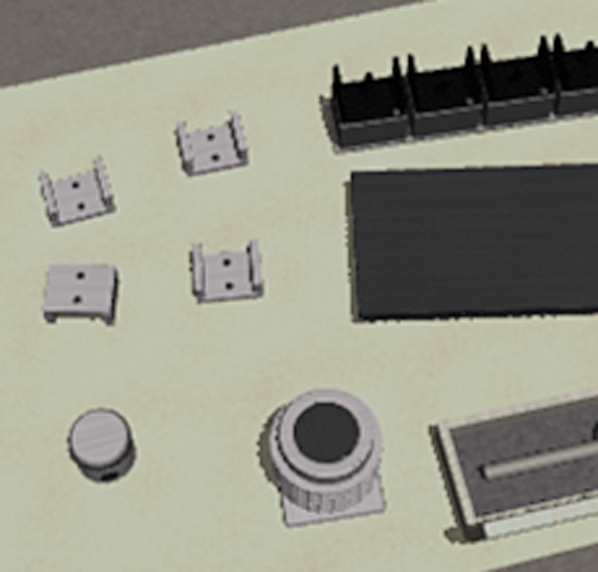

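Three open-up brackets on the right, with one open-down bracket at crop (703,328). The plate is turned about 10°, and the switch row is in front of it. I'll fit bracket models to the masks.

```bash
cat >> h.py <<'E'
from scipy.optimize import minimize
def boxes(kind):
    B=lambda x0,x1,y0,y1,z0,z1: np.array([[x,y,z] for x in(x0,x1) for y in(y0,y1) for z in(z0,z1)])
    f=[B(-.025,.025,-.032,-.024,0,.03),B(-.025,.025,.024,.032,0,.03)]
    return {'up':f+[B(-.025,.025,-.032,.032,0,.008)],'down':f+[B(-.025,.025,-.032,.032,.022,.03)],
     'plate':[B(-.08,.08,-.17,.17,0,.03)]}[kind]
def render(p,kind,c,z0,s=4):
    col,K,Rm,t=c; m=np.zeros((400,640),np.uint8); g=R.from_euler('z',p[2]).as_matrix()
    for b in boxes(kind):
        q=proj(b@g.T+[p[0],p[1],z0],K,Rm,t)
        h=cv2.convexHull(q.astype(np.float32))
        cv2.fillConvexPoly(m,np.round(h*16).astype(np.int32),255,cv2.LINE_AA,4)
    return m/255.
def fit(views,kind,init,z0=0.):  # views: list of (cam,mask)
    best=None
    def cost(p):
        e=0
        for c,m in views:
            r=render(p,kind,c,z0); e+=np.minimum(r,m).sum()/np.maximum(r,m).sum()
        return -e/len(views)
    for yaw in init[2]:
        x0=np.array([init[0],init[1],yaw]); S=np.vstack([x0,x0+[.012,0,0],x0+[0,.012,0],x0+[0,0,.2]])
        r=minimize(cost,x0,method='Nelder-Mead',options=dict(initial_simplex=S,xatol=1e-4,fatol=1e-4))
        if best is None or r.fun<best.fun: best=r
    return best.x,-best.fun
def near(cname,c,thing,xy,z=.02,tol=.06):
    for o in outline_of(cname,thing):
        v,u=np.nonzero(o['mask']); q=back([[u.mean(),v.mean()]],z,*c[1:])[0]
        if np.hypot(*(q[:2]-xy))<tol: return o['mask'].astype(float),o['p'],o['rect']
    return None
E
python3 - <<'E'
from h import *
cs={n:cam(n) for n in('top','scene')}
for k,th,xy,z,y in [('plate','plate',(.613,.171),0,[-.17,0]),('up','up1',(.431,-.105),0,[-.3,0,.3]),('up','up1',(.576,-.12),0,[-.3,0,.3]),('up','up1',(.456,-.246),0,[-.3,0,.3]),('down','down1',(.57,-.258),0,[-.3,0,.3])]:
    ind=[]
    for n in cs:
        r=near(n,cs[n],th,np.array(xy))
        if r: ind.append((n,cs[n],r[0]))
    for v in [[i] for i in ind]+([ind] if len(ind)>1 else []):
        p,q=fit([i[1:] for i in v],k,(*xy,y),z); print(th,[i[0] for i in v],p.round(4),round(q,3))
E
```

```text
plate ['top'] [ 0.6143  0.1725 -0.1943] 0.963
plate ['scene'] [ 0.6072  0.1699 -0.1872] 0.921
plate ['top', 'scene'] [ 0.6139  0.1714 -0.1896] 0.938
up1 ['top'] [ 0.4289 -0.1068 -0.011 ] 0.92
up1 ['scene'] [ 0.4285 -0.1088 -0.0385] 0.818
up1 ['top', 'scene'] [ 0.4288 -0.1072 -0.0122] 0.862
up1 ['top'] [ 0.5777 -0.12   -0.1129] 0.84
up1 ['scene'] [ 0.5779 -0.1229 -0.1114] 0.785
up1 ['top', 'scene'] [ 0.5778 -0.1211 -0.1234] 0.811
up1 ['top'] [ 0.4556 -0.2486  0.0906] 0.896
up1 ['scene'] [ 0.4556 -0.2516  0.115 ] 0.778
up1 ['top', 'scene'] [ 0.4546 -0.2494  0.0765] 0.829
down1 ['top'] [ 0.5707 -0.2607 -0.2326] 0.892
down1 ['scene'] [ 0.572  -0.2645 -0.2324] 0.811
down1 ['top', 'scene'] [ 0.571  -0.262  -0.2934] 0.842
```

>>> move_arm(series=[[2.3,-4.4,0,0,0,1],[2.3,-4.4,0,0,0,1],[2.3,-4.4,0,0,0,1],[2.3,-4.4,0,0,0,1],[2.3,-4.4,0,0,0,1],[2.3,-4.4,0,0,0,1],[2.3,-4.4,0,0,0,1],[2.3,-4.4,0,0,0,1]], grip=0.4, force=30)

```text
clock: 2.2
position: [0.3681, 0.2437, 0.2461]
ee_rot: [0.247, 3.131, 0.001]
force: [0.6, 0.5, 0.4]
width: 0.404
```

>>> move_arm(series=[[2.3,-4.4,0,0,0,1],[2.3,-4.4,0,0,0,1],[2.3,-4.4,0,0,0,0],[2.3,-4.4,0,0,0,0],[2.3,-4.4,0,0,0,0],[2.3,-4.4,0,0,0,0],[2.3,-4.4,0,0,0,0],[2.3,-4.4,0,0,0,0]])

```text
clock: 3.0
position: [0.5522, -0.1083, 0.246]
ee_rot: [0.193, 3.135, 0.0]
force: [0.6, -0.1, -0.5]
width: 0.401
```

>>> move_arm(series=[[2.3,-4.2,0,0,0,0],[0,0,0,0,0,0],[0,0,0,0,0,0]])

```text
clock: 3.3
position: [0.5744, -0.1498, 0.2454]
ee_rot: [-0.198, -3.135, 0.001]
force: [-0.7, 0.6, 0.3]
width: 0.398
```

```bash
cat >> h.py <<'E'
def toolphi(s):
    y=R.from_rotvec(s['ee_rot']).as_matrix()[:,1]; y=y*np.sign(y[1]) if abs(y[1])>1e-6 else y
    return np.arctan2(-y[0],y[1])
def look(cname,thing,kind,xy,z0=0.,tol=.06,tag=''):
    c=cam(cname); r=near(cname,c,thing,np.array(xy),z0+.02,tol)
    if r is None: print(cname,thing,'none'); return None,c
    p,q=fit([(c,r[0])],kind,(*xy,[-.3,0,.3]),z0); print(cname,thing,r[1],np.round(r[2]),p.round(4),'deg',np.degrees(p[2]).round(1),'iou',round(q,3)); return p,c
def to(p,off):  # distance in cm / deg from tool to bracket offset
    s=monitor.observe(); g=R.from_euler('z',p[2]).as_matrix()@np.array([*off,0]); d=np.array([p[0],p[1]])+g[:2]-s['position'][:2]
    print('go cm',(d*100).round(2),'turn',np.degrees(p[2]-toolphi(s)).round(2),'tcp',np.round(s['position'],4))
E
python3 - <<'E'
from h import *
p,c=look('wrist','up1','up',(.578,-.121)); save('w1.png',c[0])
if p is not None: to(p,(0,-.028))
look('top','up1','up',(.578,-.121))
print(-c[2].T@c[3])
E
```

```text
wrist up1 0.91 [311. 145.  62.  50.] [ 0.5773 -0.1205 -0.1189] deg -6.8 iou 0.935
go cm [-0.02 -0.1 ] turn 0.19 tcp [ 0.5742 -0.1473  0.2455]
top up1 0.43 [343. 205.  14.  20.] [ 0.5805 -0.1009 -0.4145] deg -23.7 iou 0.194
[ 0.4946229  -0.13968837  0.38428666]
```

View pics/w1.png

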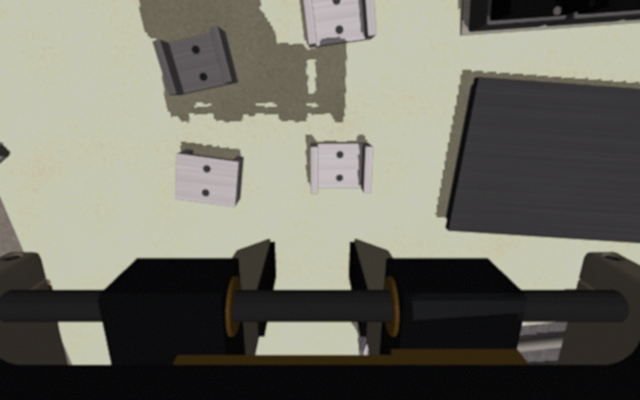

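The wrist view shows the near bracket at (340,167), open side up, and agrees with the fit (IoU 0.94). Descending on its right flange.

>>> move_arm(series=[[0,-0.1,-4.5,0,0,0.2],[0,0,-4.5,0,0,0],[0,0,-4.5,0,0,0],[0,0,-4,0,0,0],[0,0,-2,0,0,0],[0,0,-1.9,0,0,0],[0,0,0,0,0,0],[0,0,0,0,0,0]])

```text
clock: 4.3
position: [0.5746, -0.1486, 0.0323]
ee_rot: [0.186, 3.136, 0.001]
force: [-0.2, -0.5, 0.5]
width: 0.397
```

>>> move_arm(series=[[0,0,0,0,0,0],[0,0,0,0,0,0],[0,0,0,0,0,0],[0,0,0,0,0,0],[0,0,0,0,0,0],[0,0,0,0,0,0]], grip=0, force=30)

```text
clock: 4.9
position: [0.5747, -0.1495, 0.0322]
ee_rot: [0.188, 3.135, 0.0]
force: [-1.4, 1.1, 5.5]
width: 0.086
```

>>> move_arm(series=[[0,0,2,0,0,0],[0,0,4,0,0,0],[0,0,4,0,0,0],[0.6,4.5,1,0,0,-1],[0.6,4.5,0,0,0,-1],[0.6,4.5,0,0,0,-1],[0.6,4.5,0,0,0,-1],[0.6,4.5,0,0,0,0]])

```text
clock: 5.7
position: [0.6042, 0.0773, 0.1417]
ee_rot: [-0.299, -3.127, 0.0]
force: [0.2, 0.2, -0.5]
width: 0.083
```

>>> move_arm(series=[[0.6,4.5,0,0,0,0],[0.6,4.5,0,0,0,0],[0.6,4.5,0,0,0,0],[0.1,1.2,0,0,0,0],[0,0,0,0,0,0],[0,0,0,0,0,0]])

```text
clock: 6.3
position: [0.6233, 0.2209, 0.1414]
ee_rot: [-0.299, -3.127, 0.002]
force: [0.3, -0.4, -0.1]
width: 0.088
```

Run:
```python
from h import *
s=monitor.observe(); print(s['position'],np.degrees(toolphi(s)),s['width'])
p,c=look('wrist','plate','plate',(.614,.1715),tol=.2); save('w2.png',c[0])
```

```text
[0.62325658 0.22093148 0.1414229 ] -10.91334526177958 0.08825718833486462
wrist plate 0.9 [  0.  89. 486. 198.] [ 0.6131  0.1705 -0.1952] deg -11.2 iou 0.778
```

View pics/w2.png

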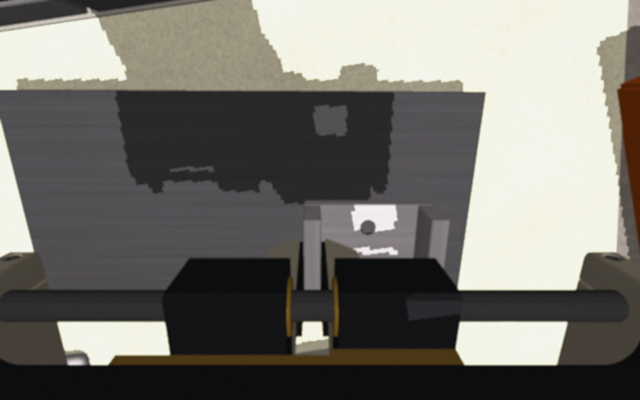

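The bracket is held level at (375,240), lined up with the plate edges. Lowering it.

>>> move_arm(series=[[0,0,-3,0,0,0],[0,0,-3,0,0,0],[0,0,-1,0,0,0],[0,0,-0.4,0,0,0],[0,0,-0.4,0,0,0],[0,0,-0.2,0,0,0],[0,0,0,0,0,0]])

```text
clock: 7.1
position: [0.6239, 0.2226, 0.0625]
ee_rot: [0.298, 3.126, 0.001]
force: [-0.1, 0.3, -0.3]
width: 0.082
```

>>> move_arm(series=[[0,0,0,0,0,0],[0,0,0,0,0,0],[0,0,0,0,0,0],[0,0,0,0,0,0]], grip=0.4)

```text
clock: 7.5
position: [0.6235, 0.2226, 0.062]
ee_rot: [0.297, 3.127, 0.0]
force: [0.2, -0.8, 0.5]
width: 0.374
```

>>> move_arm(series=[[0,0,4.5,0,0,0],[0,0,4.5,0,0,0],[0,0,4,0,0,0],[-2.2,-4,1,0,0,1.2],[-2.2,-4,1,0,0,1.2],[-2.2,-4,1,0,0,1.2],[-2.2,-4,1,0,0,1.2],[-2.2,-4,0,0,0,1.2]])

```text
clock: 8.3
position: [0.5131, 0.021, 0.2331]
ee_rot: [0.132, 3.136, 0.001]
force: [1.1, -0.8, -0.5]
width: 0.4
```

>>> move_arm(series=[[-2.2,-4,0,0,0,1.2],[-2.2,-4,0,0,0,1.2],[-2.2,-4,0,0,0,1.2],[-1.9,-3.8,0,0,0,0.6],[0,0,0,0,0,0],[0,0,0,0,0,0]])

```text
clock: 8.9
position: [0.4282, -0.1361, 0.2321]
ee_rot: [0.022, 3.141, 0.001]
force: [0.1, 0.3, -0.3]
width: 0.398
```

Run:
```python
from h import *
for c in('top','scene'): look(c,'up1','up',(.6295,.25),.03)
p,c=look('wrist','up1','up',(.429,-.107))
if p is not None: to(p,(0,-.028))
```

```text
top up1 0.86 [204. 184.  29.  26.] [ 0.6285  0.2509 -0.2225] deg -12.7 iou 0.892
scene up1 0.73 [412. 186.  31.  24.] [ 0.6288  0.2478 -0.2871] deg -16.4 iou 0.839
wrist up1 0.58 [303. 145.  69.  52.] [ 0.4288 -0.1069 -0.014 ] deg -0.8 iou 0.896
go cm [-0.05 -0.04] turn -0.25 tcp [ 0.4289 -0.1346  0.2316]
```

>>> move_arm(series=[[0,0,-4.5,0,0,0],[0,0,-4.5,0,0,0],[0,0,-4.5,0,0,0],[0,0,-3,0,0,0],[0,0,-2,0,0,0],[0,0,-1.5,0,0,0],[0,0,0,0,0,0],[0,0,0,0,0,0]])

```text
clock: 10.0
position: [0.4286, -0.1353, 0.0318]
ee_rot: [-0.018, -3.141, -0.0]
force: [-1.1, -0.0, 0.0]
width: 0.398
```

>>> move_arm(series=[[0,0,0,0,0,0],[0,0,0,0,0,0],[0,0,0,0,0,0],[0,0,0,0,0,0],[0,0,0,0,0,0],[0,0,0,0,0,0]], grip=0, force=30)

```text
clock: 10.6
position: [0.4286, -0.1354, 0.0321]
ee_rot: [0.018, 3.141, 0.0]
force: [-0.4, 0.2, 7.0]
width: 0.088
```

>>> move_arm(series=[[0,0,2,0,0,0],[0,0,4,0,0,0],[0,0,4,0,0,0],[0,0,2,0,0,0],[2.5,4,0,0,0,-1.4],[2.5,4,0,0,0,-1.4],[2.5,4,0,0,0,-1.4],[2.5,4,0,0,0,-1.4]])

```text
clock: 11.4
position: [0.529, 0.0262, 0.1519]
ee_rot: [0.174, 3.137, 0.0]
force: [0.4, -0.7, -0.9]
width: 0.082
```

>>> move_arm(series=[[2.5,4,0,0,0,-1.4],[2.5,4,0,0,0,-1.4],[2.5,3.5,0,0,0,-1.4],[0.5,0.4,0,0,0,-0.4],[0,0,-4,0,0,0],[0,0,0,0,0,0],[0,0,0,0,0,0]])

```text
clock: 12.1
position: [0.6074, 0.1426, 0.1114]
ee_rot: [-0.299, -3.125, 0.002]
force: [0.2, 0.4, -1.0]
width: 0.083
```

Run:
```python
from h import *
s=monitor.observe(); print(s['position'],np.degrees(toolphi(s)),s['width'])
c=cam('wrist'); save('w3.png',c[0])
look('wrist','up1','up',(.629,.25),.03,tol=.035)
```

```text
[0.6073909  0.14258265 0.11141559] -10.91792682412711 0.08283478149209707
wrist up1 none
```

View pics/w3.png

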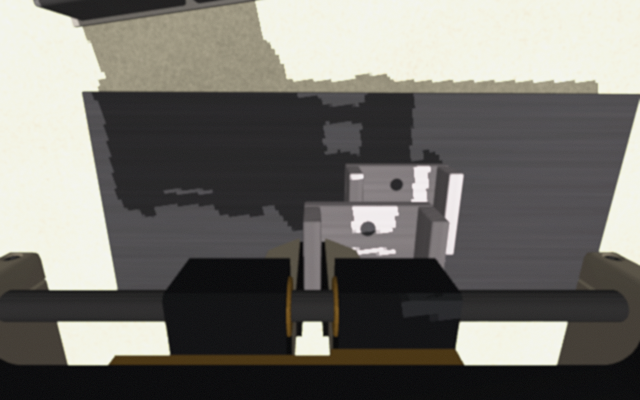

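Run:
```python
from h import *
c=cam('wrist'); print(-c[2].T@c[3])
print(back([[347,165],[463,175],[433,166]],.06,*c[1:]).round(4))
for o in outline_of('wrist','up1'): 
    v,u=np.nonzero(o['mask']); print(o['p'],o['rect'],back([[u.mean(),v.mean()]],.045,*c[1:]).round(3))
for n in('top','scene'):
  for xy in [(.629,.25),(.629,.18),(.455,-.249),(.6,.2)]: look(n,'up1','up',xy,.03 if xy[1]>0 else 0,tol=.05)
ct=cam('scene'); a=ct[0][110:330,190:460]; save('s3.png',cv2.resize(a,None,fx=2.9,fy=2.6,interpolation=cv2.INTER_CUBIC))
```

```text
[0.52981951 0.15813997 0.2520869 ]
[[0.573  0.1702 0.06  ]
 [0.5912 0.2337 0.06  ]
 [0.5827 0.2175 0.06  ]]
0.94 [340.2, 162.8, 119.5, 89.3] [[0.595 0.203 0.045]]
0.74 [301.1, 204.3, 150.0, 86.6] [[0.623 0.18  0.045]]
0.51 [33.2, 0.0, 154.5, 18.7] [[0.467 0.056 0.045]]
0.29 [81.0, 85.4, 555.5, 207.5] [[0.581 0.174 0.045]]
top up1 none
top up1 none
top up1 0.7 [389. 248.  27.  24.] [ 0.4556 -0.249   0.0845] deg 4.8 iou 0.833
top up1 none
scene up1 none
scene up1 0.75 [390. 180.  31.  26.] [ 0.6065  0.1949 -0.2488] deg -14.3 iou 0.394
scene up1 0.96 [206. 171.  25.  26.] [ 0.4544 -0.2519  0.1024] deg 5.9 iou 0.867
scene up1 0.81 [386. 174.  29.  28.] [ 0.591   0.1875 -0.4264] deg -24.4 iou 0.578
```

View pics/s3.png

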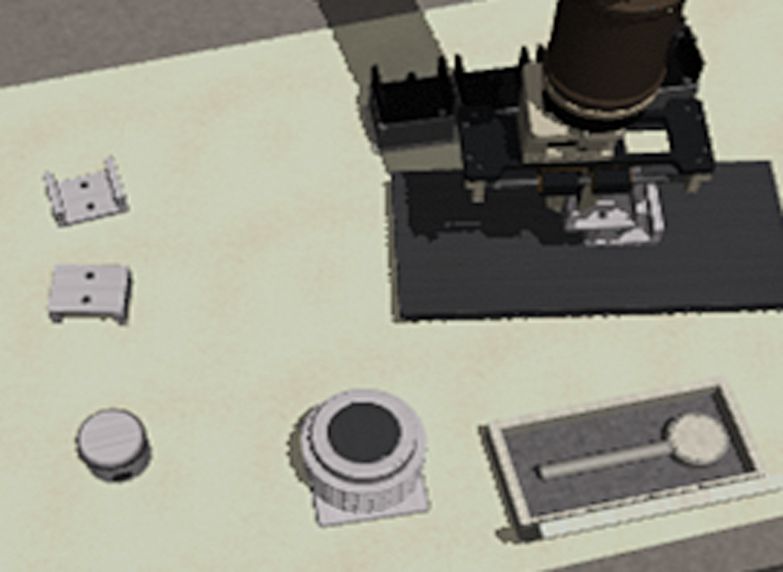

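Bracket 1 has been knocked: it now lies at about (0.60, 0.20), under the held one. I'll back off to its right and measure it again.

>>> move_arm(series=[[0,0,4,0,0,0],[-1,-2,2,0,0,0],[-1.5,-3.2,2,0,0,0],[0,0,0,0,0,0],[0,0,0,0,0,0]])

```text
clock: 13.7
position: [0.5836, 0.0908, 0.1925]
ee_rot: [0.3, 3.126, 0.002]
force: [-0.2, 0.5, -0.6]
width: 0.084
```

Run:
```python
from h import *
s=monitor.observe(); print(s['position'],np.degrees(toolphi(s)),s['width'])
for n in('wrist','top','scene'):
  p,c=look(n,'up1','up',(.603,.197),.03,tol=.04)
  if n=='wrist': save('w4.png',c[0])
```

```text
[0.58356891 0.09079839 0.19251894] -10.96739758930277 0.08399546079525197
wrist up1 0.87 [396. 160.  91.  66.] [ 0.6063  0.1963 -0.2187] deg -12.5 iou 0.823
top up1 none
scene up1 0.75 [389. 182.  30.  26.] [ 0.6056  0.1934 -0.2411] deg -13.8 iou 0.807
```

View pics/w4.png

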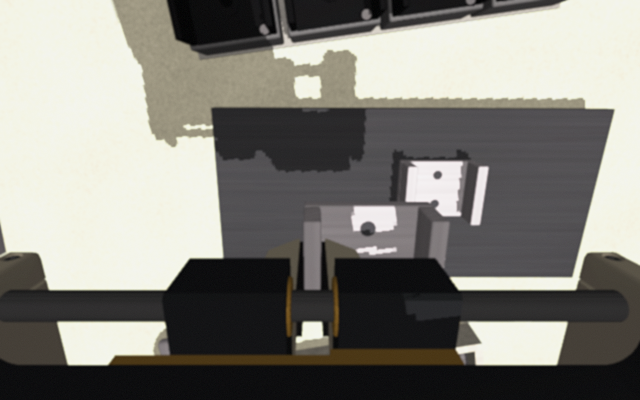

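Bracket 1 is flat on the plate at (0.606, 0.1955), at about −12.5°. Placing the second 80 mm to its right, parallel to it.

>>> move_arm(series=[[0,-0.1,-4,0,0,-1],[0,0,-4,0,0,0],[0,0,-3,0,0,0],[0,0,-1,0,0,0],[0,0,-0.5,0,0,0],[0,0,-0.3,0,0,0],[0,0,-0.2,0,0,0],[0,0,0,0,0,0]])

```text
clock: 14.8
position: [0.5841, 0.0907, 0.0627]
ee_rot: [0.325, 3.123, 0.001]
force: [0.1, 1.0, -0.8]
width: 0.08
```

>>> move_arm(series=[[0,0,0,0,0,0],[0,0,0,0,0,0],[0,0,0,0,0,0],[0,0,0,0,0,0]], grip=0.4)

```text
clock: 15.2
position: [0.5835, 0.0905, 0.062]
ee_rot: [0.325, 3.124, 0.0]
force: [-0.0, 0.2, -0.1]
width: 0.371
```

>>> move_arm(series=[[0,0,4.5,0,0,0],[0,0,4.5,0,0,0],[0,0,4,0,0,0],[-1.6,-3.9,2,0,0,2.1],[-1.6,-3.9,2,0,0,2.1],[-1.6,-3.9,0,0,0,2.1],[-1.6,-3.9,0,0,0,2.1],[-1.6,-3.9,0,0,0,2.1]])

```text
clock: 16.0
position: [0.5026, -0.1059, 0.2321]
ee_rot: [0.035, 3.141, 0.0]
force: [1.0, -0.4, 0.1]
width: 0.401
```

>>> move_arm(series=[[-1.6,-3.9,0,0,0,2.1],[-1.6,-3.9,0,0,0,2.1],[-1.9,-3.9,0,0,0,2.1],[0,0,0,0,0,0],[0,0,0,0,0,0]])

```text
clock: 16.5
position: [0.4519, -0.2224, 0.2319]
ee_rot: [-0.13, 3.138, 0.0]
force: [0.1, 1.2, 0.4]
width: 0.4
```

Run:
```python
from h import *
p,c=look('wrist','up1','up',(.455,-.2495))
if p is not None: to(p,(0,.028))
for n in('top','scene'):
  for xy in [(.606,.1955),(.5894,.1173)]: look(n,'up1','up',xy,.03,tol=.04)
```

```text
wrist up1 0.83 [252. 146.  67.  52.] [ 0.4549 -0.2498  0.0849] deg 4.9 iou 0.934
go cm [-0.04 -0.14] turn -0.12 tcp [ 0.4529 -0.2205  0.2316]
top up1 0.91 [223. 192.  28.  24.] [ 0.6077  0.1982 -0.21  ] deg -12.0 iou 0.877
top up1 0.96 [254. 201.  28.  22.] [ 0.59    0.1178 -0.2204] deg -12.6 iou 0.821
scene up1 0.87 [392. 186.  29.  20.] [ 0.6071  0.1953 -0.3335] deg -19.1 iou 0.736
scene up1 0.61 [359. 180.  27.  27.] [ 0.5888  0.116  -0.3003] deg -17.2 iou 0.773
```

Both plate brackets are where intended (pitch about 82 mm). Grasping the third by its left flange.

>>> move_arm(series=[[0,-0.1,-4.5,0,0,0],[0,0,-4.5,0,0,0],[0,0,-4.5,0,0,0],[0,0,-3,0,0,0],[0,0,-2,0,0,0],[0,0,-1.5,0,0,0],[0,0,0,0,0,0],[0,0,0,0,0,0]])

```text
clock: 17.8
position: [0.4525, -0.2227, 0.032]
ee_rot: [0.135, -3.138, -0.0]
force: [-0.2, -0.8, -0.2]
width: 0.4
```

>>> move_arm(series=[[0,0,0,0,0,0],[0,0,0,0,0,0],[0,0,0,0,0,0],[0,0,0,0,0,0],[0,0,0,0,0,0],[0,0,0,0,0,0]], grip=0, force=30)

```text
clock: 18.4
position: [0.4526, -0.2224, 0.0321]
ee_rot: [-0.135, 3.138, 0.0]
force: [-1.7, 1.4, 6.5]
width: 0.085
```

>>> move_arm(series=[[0,0,2,0,0,0],[0,0,4,0,0,0],[0,0,4,0,0,0],[0,0,3,0,0,0],[1.5,4.4,0,0,0,-2],[1.5,4.4,0,0,0,-2],[1.5,4.4,0,0,0,-2],[1.5,4.4,0,0,0,-2]])

```text
clock: 19.2
position: [0.5125, -0.0447, 0.1618]
ee_rot: [0.087, 3.14, 0.0]
force: [1.6, -0.0, -0.9]
width: 0.087
```

>>> move_arm(series=[[1.5,4.4,0,0,0,-2],[1.5,4.4,0,0,0,-2],[1.5,4.4,0,0,0,-2],[1.5,4.4,0,0,0,-2],[1.5,4.4,0,0,0,-0.4],[1.5,4.4,0,0,0,0],[1.5,4.4,0,0,0,0],[1.1,4.5,0,0,0,0]])

```text
clock: 20.0
position: [0.6287, 0.3081, 0.1613]
ee_rot: [-0.314, -3.126, 0.001]
force: [0.9, -0.3, -1.1]
width: 0.084
```

>>> move_arm(series=[[0,0,0,0,0,0],[0,0,0,0,0,0]])

```text
clock: 20.2
position: [0.6277, 0.3077, 0.1606]
ee_rot: [-0.31, -3.125, 0.002]
force: [0.5, -1.4, -1.6]
width: 0.087
```

Run:
```python
from h import *
s=monitor.observe(); print(s['position'],np.degrees(toolphi(s)),s['width'])
p,c=look('wrist','up1','up',(.6065,.196),.03,tol=.04); save('w5.png',c[0])
```

```text
[0.6277275  0.30773425 0.16061978] -11.31253845327235 0.08657538845240703
wrist up1 0.73 [104. 168. 107.  72.] [ 0.6063  0.1964 -0.1993] deg -11.4 iou 0.804
```

View pics/w5.png

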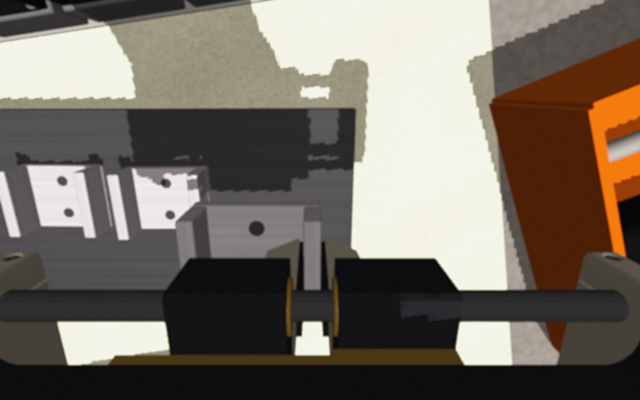

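The third is held level above its slot. An orange object shows on the right edge at (495,103); I'll check its clearance before lowering.

Run:
```python
from h import *
c=cam('top'); a=c[0][60:330,40:330]; save('t5.png',cv2.resize(a,None,fx=2.5,fy=2.2))
for z in(0,.1,.2,.3): print(z,back([[40+100/2.5,60+100/2.2]],z,*c[1:]).round(3))
w=cam('wrist')
for z in(0,.05,.1,.15): print(z,back([[495,103],[548,350]],z,*w[1:]).round(3))
```

```text
0 [[0.898 0.661 0.   ]]
0.1 [[0.864 0.602 0.1  ]]
0.2 [[0.829 0.542 0.2  ]]
0.3 [[0.794 0.483 0.3  ]]
0 [[0.59  0.468 0.   ]
 [0.853 0.51  0.   ]]
0.05 [[0.583 0.444 0.05 ]
 [0.802 0.478 0.05 ]]
0.1 [[0.577 0.419 0.1  ]
 [0.752 0.447 0.1  ]]
0.15 [[0.57  0.395 0.15 ]
 [0.701 0.416 0.15 ]]
```

View pics/t5.png

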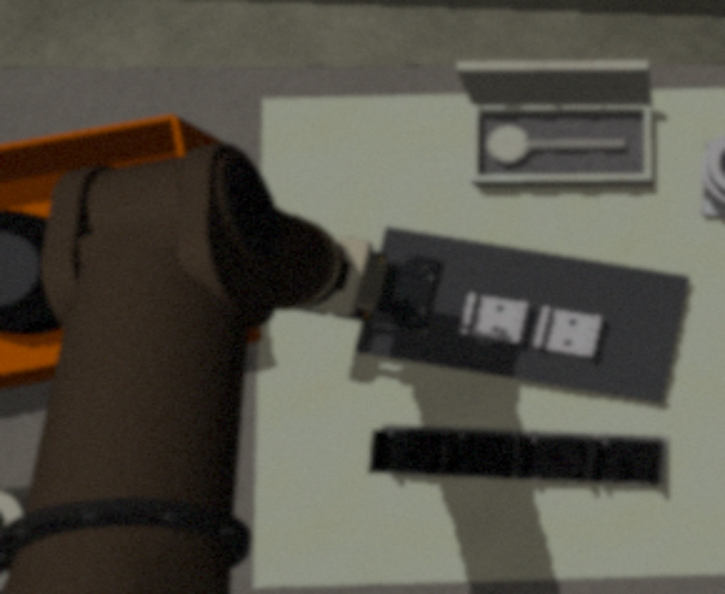

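The bin lies beyond y≈0.46, clear of the gripper body (≤0.41). Lowering.

>>> move_arm(series=[[0,0,-4,0,0,0],[0,0,-3,0,0,0],[0,0,-1.5,0,0,0],[0,0,-0.6,0,0,0],[0,0,-0.5,0,0,0],[0,0,-0.2,0,0,0],[0,0,0,0,0,0],[0,0,0,0,0,0]])

```text
clock: 21.2
position: [0.6289, 0.3067, 0.0647]
ee_rot: [0.314, 3.125, 0.001]
force: [-0.4, 0.3, -0.8]
width: 0.083
```

>>> move_arm(series=[[0,0,0,0,0,0],[0,0,0,0,0,0],[0,0,0,0,0,0],[0,0,0,0,0,0]], grip=0.4)

```text
clock: 21.6
position: [0.6285, 0.3065, 0.0639]
ee_rot: [0.314, 3.126, 0.0]
force: [-0.9, -0.6, 0.5]
width: 0.375
```

>>> move_arm(series=[[0,0,4.5,0,0,0],[0,0,4.5,0,0,0],[0,0,4,0,0,0],[0,-4.7,2,0,0,0],[0,-4.7,2,0,0,0],[-0.4,-4.7,0,0,0,0],[-0.4,-4.7,0,0,0,0],[-0.4,-4.7,0,0,0,0]])

```text
clock: 22.4
position: [0.616, 0.0717, 0.2333]
ee_rot: [0.314, 3.125, 0.001]
force: [0.3, -0.7, -0.2]
width: 0.401
```

>>> move_arm(series=[[-0.6,-4.7,0,0,0,-0.5],[-0.6,-4.7,0,0,0,-0.5],[-0.6,-4.7,0,0,0,-0.5],[-0.7,-4.7,0,0,0,-0.5],[-0.7,-4.7,0,0,0,0],[-0.7,-4.7,0,0,0,0],[-0.6,-4.9,0,0,0,0],[0,0,0,0,0,0]], grip=0.95)

```text
clock: 23.2
position: [0.568, -0.2668, 0.2339]
ee_rot: [0.386, 3.117, -0.008]
force: [0.1, 0.4, -0.6]
width: 0.946
```

Run:
```python
from h import *
p,c=look('wrist','down1','down',(.571,-.261))
if p is not None: to(p,(0,0))
for n in('top','scene'):
  for xy in [(.6235,.279),(.606,.1955),(.5894,.1173)]: look(n,'up1','up',xy,.03,tol=.04)
```

```text
wrist down1 0.65 [289. 147.  60.  53.] [ 0.5699 -0.2618 -0.2832] deg -16.2 iou 0.927
go cm [-0.08 -0.25] turn -2.55 tcp [ 0.5707 -0.2593  0.233 ]
top up1 0.81 [194. 186.  28.  23.] [ 0.6239  0.2817 -0.2994] deg -17.2 iou 0.792
top up1 0.67 [222. 192.  31.  25.] [ 0.6075  0.1974 -0.1912] deg -11.0 iou 0.884
top up1 0.58 [254. 200.  30.  24.] [ 0.5893  0.1185 -0.2044] deg -11.7 iou 0.897
scene up1 0.58 [425. 182.  29.  19.] [ 0.6223  0.2769 -0.2548] deg -14.6 iou 0.889
scene up1 0.92 [390. 180.  29.  24.] [ 0.6063  0.1938 -0.2507] deg -14.4 iou 0.854
scene up1 0.97 [360. 179.  27.  29.] [ 0.5899  0.1154 -0.2724] deg -15.6 iou 0.835
```

>>> move_arm(series=[[0,-0.2,-4.5,0,0,-2.5],[0,0,-4.5,0,0,0],[0,0,-4.5,0,0,0],[0,0,-3.5,0,0,0],[0,0,-2.3,0,0,0],[0,0,-1.6,0,0,0],[0,0,0,0,0,0],[0,0,0,0,0,0]])

```text
clock: 24.7
position: [0.5719, -0.26, 0.0247]
ee_rot: [0.436, 3.11, -0.001]
force: [0.2, -0.3, 0.7]
width: 0.947
```

>>> move_arm(series=[[0,0,0,0,0,0],[0,0,0,0,0,0],[0,0,0,0,0,0],[0,0,0,0,0,0],[0,0,0,0,0,0],[0,0,0,0,0,0]], grip=0.5, force=20)

```text
clock: 25.3
position: [0.5718, -0.2598, 0.0247]
ee_rot: [0.436, 3.11, -0.0]
force: [-1.2, 1.0, 6.8]
width: 0.695
```

>>> move_arm(series=[[0,0,2,0,0,0],[0,0,4,0,0,0],[0,0,4,0,0,0],[0,0,4,0,0,0],[0.3,4.5,0,0,0,1],[0.3,4.5,0,0,0,1],[0.3,4.5,0,0,0,1],[0.3,4.5,0,0,0,1]])

```text
clock: 26.1
position: [0.5831, -0.0777, 0.164]
ee_rot: [0.327, 3.125, 0.001]
force: [0.2, 0.2, -1.0]
width: 0.693
```

>>> move_arm(series=[[0.3,4.5,0,0,0,0],[0.3,4.5,0,0,0,0],[0.3,4.5,0,0,0,0],[0.3,4.5,0,0,0,0],[0.2,4.5,0,0,0,0],[0,1.2,0,0,0,0],[0,0,0,0,0,0],[0,0,0,0,0,0]])

```text
clock: 26.9
position: [0.5973, 0.1561, 0.1638]
ee_rot: [-0.329, -3.124, 0.002]
force: [-0.0, -0.6, -0.5]
width: 0.695
```

Run:
```python
from h import *
s=monitor.observe(); print(s['position'],np.degrees(toolphi(s)),s['width'])
p,c=look('wrist','up1','up',(.6065,.196),.03,tol=.04); save('w6.png',c[0])
for o in outline_of('wrist','up1'): print(o['p'],o['rect'])
```

```text
[0.59727587 0.15614866 0.16384867] -12.00771399257897 0.694909668349098
wrist up1 0.95 [323. 169.  92.  69.] [ 0.6065  0.1964 -0.1702] deg -9.8 iou 0.822
0.96 [211.9, 165.5, 92.0, 72.5]
0.95 [323.2, 169.1, 91.7, 68.9]
0.59 [423.1, 163.8, 112.5, 72.6]
0.4 [295.2, 0.0, 97.7, 22.7]
```

View pics/w6.png

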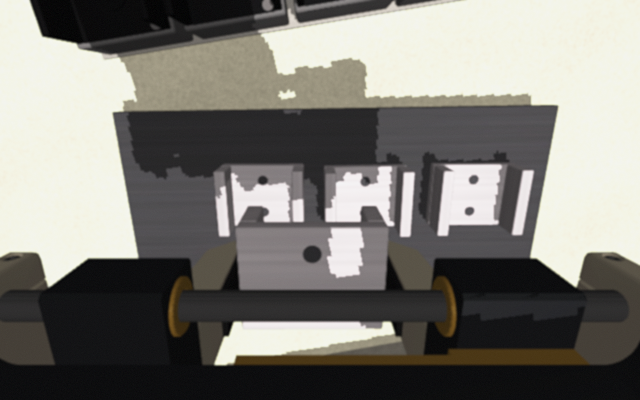

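The held bracket's hole (312,253) is centred over the gap between the first two (~313). Lowering.

>>> move_arm(series=[[0,0,-4,0,0,0],[0,0,-2,0,0,0],[0,0,-1,0,0,0],[0,0,-1,0,0,0],[0,0,-0.8,0,0,0],[0,0,-0.6,0,0,0],[0,0,0,0,0,0]])

```text
clock: 27.75
position: [0.5973, 0.1574, 0.0696]
ee_rot: [-0.328, -3.124, 0.0]
force: [-0.2, 0.2, -1.7]
width: 0.694
```

>>> move_arm(series=[[0,0,-0.3,0,0,0],[0,0,-0.3,0,0,0],[0,0,-0.1,0,0,0],[0,0,0,0,0,0]])

```text
clock: 28.15
position: [0.5974, 0.1575, 0.0629]
ee_rot: [-0.327, -3.124, -0.0]
force: [0.3, -0.9, -2.2]
width: 0.696
```

Seated at the expected height (0.063), with no jam. Releasing gently and lifting.

>>> move_arm(series=[[0,0,0,0,0,0],[0,0,0,0,0,0],[0,0,0,0,0,0],[0,0,2,0,0,0],[0,0,4,0,0,0],[0,0,4,0,0,0],[0,0,4,0,0,0],[0,0,4,0,0,0]], grip=0.8)

```text
clock: 28.95
position: [0.5972, 0.1573, 0.2447]
ee_rot: [0.328, 3.124, 0.0]
force: [0.3, 1.0, -0.7]
width: 0.799
```

>>> move_arm(series=[[-4,3,0,0,0,3],[-4,3,0,0,0,3],[-4,3,0,0,0,3],[-4,3,0,0,0,3],[-3,2,0,0,0,0],[0,0,0,0,0,0]], grip=0)

```text
clock: 29.55
position: [0.4029, 0.3011, 0.2427]
ee_rot: [0.013, -3.139, -0.002]
force: [0.0, -0.0, 0.4]
width: 0.328
```

Run:
```python
from h import *
s=monitor.observe(); print(s['position'],np.degrees(toolphi(s)),s['width'])
look('scene','down1','down',(.598,.157),.038)
c=cam('wrist'); save('w7.png',c[0])
look('wrist','down1','down',(.598,.157),.038); look('wrist','up1','up',(.624,.28),.03)
```

```text
[0.40287582 0.30112764 0.24274145] 0.47855108017833875 0.3276278949112096
scene down1 0.61 [373. 182.  30.  20.] [ 0.6006  0.1537 -0.3154] deg -18.1 iou 0.767
wrist down1 none
wrist up1 0.6 [291. 330.  40.  26.] [ 0.6248  0.2892 -0.0934] deg -5.4 iou 0.337
```

View pics/w7.png

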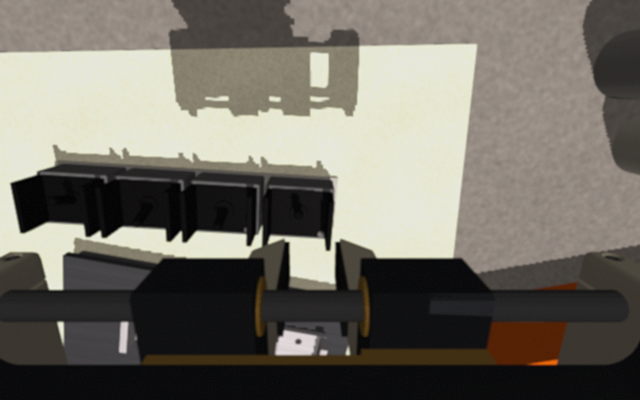

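```bash
cat >> h.py <<'E'
_b=boxes
def boxes(kind):
    if kind!='sw': return _b(kind)
    B=lambda x0,x1,y0,y1,z0,z1: np.array([[x,y,z] for x in(x0,x1) for y in(y0,y1) for z in(z0,z1)])
    return [B(-.028,.028,-.035,.035,.004,.044),B(-.025,.025,-.033,-.028,.044,.078),B(-.025,.025,.028,.033,.044,.078)]
E
python3 - <<'E'
from h import *
for n in('wrist','scene','top'):
    for xy in [(.435,.055),(.439,.133),(.443,.21),(.446,.29)]: look(n,'switch1','sw',xy,0,.04)
c=cam('scene'); a=c[0][140:240,310:460]; save('s7.png',cv2.resize(a,None,fx=5,fy=5,interpolation=cv2.INTER_CUBIC))
w=cam('wrist'); a=np.clip(w[0][145:255,0:350].astype(float)*3,0,255).astype(np.uint8); save('w7b.png',cv2.resize(a,None,fx=2.2,fy=2.2,interpolation=cv2.INTER_CUBIC))
E
```

```text
wrist switch1 0.77 [ 13. 164. 114.  73.] [ 0.4325  0.0564 -0.0181] deg -1.0 iou 0.728
wrist switch1 0.82 [ 97. 165.  99.  80.] [ 0.4375  0.1325 -0.07  ] deg -4.0 iou 0.828
wrist switch1 0.85 [181. 172.  83.  74.] [ 0.4422  0.2094 -0.1163] deg -6.7 iou 0.909
wrist switch1 0.56 [265. 176.  71.  72.] [ 0.4464  0.2842 -0.0679] deg -3.9 iou 0.921
scene switch1 0.64 [318. 140.  26.  28.] [ 0.4339  0.053  -0.2442] deg -14.0 iou 0.811
scene switch1 0.68 [349. 129.  25.  34.] [ 0.4396  0.1285 -0.1661] deg -9.5 iou 0.831
scene switch1 0.98 [376. 124.  28.  36.] [ 0.4437  0.205  -0.1537] deg -8.8 iou 0.823
scene switch1 0.94 [402. 122.  30.  30.] [ 0.4471  0.2822 -0.1781] deg -10.2 iou 0.794
top switch1 0.94 [276. 256.  29.  25.] [ 0.4343  0.057  -0.0416] deg -2.4 iou 0.89
top switch1 0.97 [248. 255.  30.  24.] [ 0.439   0.1319 -0.0663] deg -3.8 iou 0.848
top switch1 0.74 [219. 255.  29.  20.] [ 0.4438  0.2088 -0.0287] deg -1.6 iou 0.845
top switch1 0.75 [189. 254.  29.  21.] [0.4478 0.2861 0.0075] deg 0.4 iou 0.721
```

View pics/s7.png

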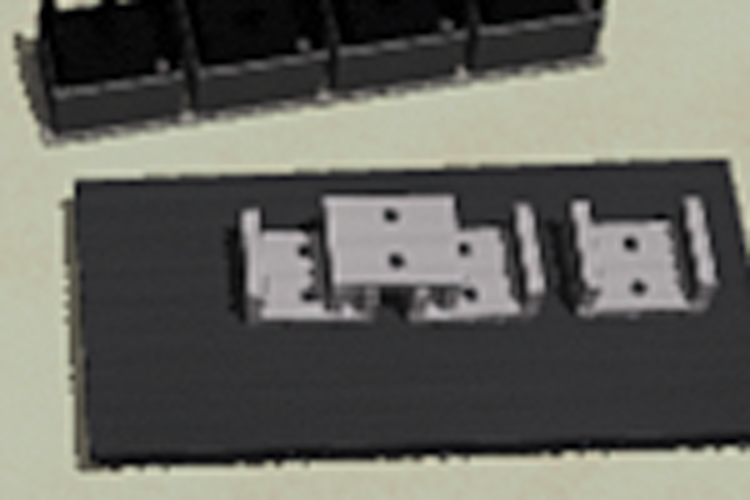

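View pics/w7b.png

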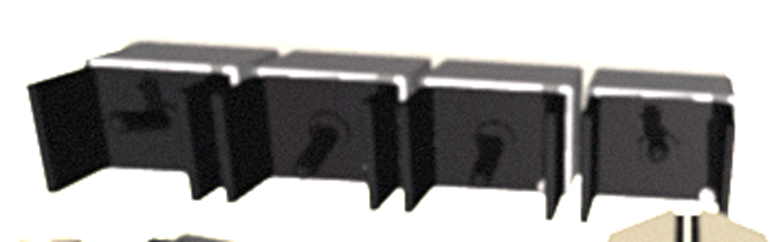

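The open-down bracket sits level over the right pair in the scene view. In the brightened wrist view, toggles 1 and 4 seem to lean towards the robot (off), and 2 and 3 away (on). I'll feel each one by pushing only away from the robot, starting with switch 4.

>>> move_arm(series=[[0.5,-0.7,-4,0,0,-2],[0.5,-0.7,-4,0,0,-1.9],[0,0,-4,0,0,0],[0,0,-2,0,0,0],[0,0,-1.6,0,0,0],[0,0,0,0,0,0],[0,0,0,0,0,0]], grip=0)

```text
clock: 31.9
position: [0.4176, 0.2834, 0.0872]
ee_rot: [-0.106, -3.14, 0.0]
force: [0.4, 0.9, 0.2]
width: 0.007
```

>>> move_arm(series=[[0.4,0,0,0,0,0],[0.4,0,0,0,0,0],[0,0,0,0,0,0]])

```text
clock: 32.2
position: [0.4261, 0.2841, 0.0877]
ee_rot: [0.106, 3.139, 0.002]
force: [-2.0, 0.8, 1.0]
width: 0.002
```

>>> move_arm(series=[[0.3,0,0,0,0,0],[0.3,0,0,0,0,0],[0,0,0,0,0,0]])

```text
clock: 32.5
position: [0.4319, 0.2837, 0.0871]
ee_rot: [0.106, 3.139, 0.001]
force: [-1.2, 2.0, 0.2]
width: 0.007
```

>>> move_arm(series=[[0.3,0,0,0,0,0],[0.3,0,0,0,0,0],[0,0,0,0,0,0]])

```text
clock: 32.8
position: [0.438, 0.2834, 0.0869]
ee_rot: [0.107, 3.139, -0.0]
force: [-1.5, 0.3, 1.5]
width: 0.004
```

>>> move_arm(series=[[0.2,0,0,0,0,0],[0,0,0,0,0,0]])

```text
clock: 33.0
position: [0.4394, 0.2834, 0.0868]
ee_rot: [-0.106, -3.139, 0.0]
force: [-3.1, 1.2, 1.1]
width: 0.009
```

>>> move_arm(series=[[0.2,0,0,0,0,0],[0,0,0,0,0,0]])

```text
clock: 33.2
position: [0.44, 0.2834, 0.0866]
ee_rot: [-0.105, -3.137, 0.001]
force: [-6.6, 0.8, 3.3]
width: 0.007
```

>>> move_arm(series=[[0.2,0,0,0,0,0],[0,0,0,0,0,0]])

```text
clock: 33.4
position: [0.4404, 0.2835, 0.0864]
ee_rot: [-0.104, -3.134, 0.002]
force: [-12.6, 1.3, 8.5]
width: 0.005
```

The hard stop came at TCP x 0.440, as predicted for fully on. On to switch 3.

>>> move_arm(series=[[-1.5,0,0,0,0,0],[-1.9,0,0,0,0,0],[0,0,3,0,0,0],[0,-3.7,0,0,0,0],[0,-3.8,0,0,0,0],[0,0,-1.5,0,0,0],[0,0,-1.5,0,0,0],[0,0,0,0,0,0]])

```text
clock: 34.2
position: [0.4093, 0.2075, 0.086]
ee_rot: [-0.108, -3.139, 0.002]
force: [-0.0, 0.6, 0.8]
width: 0.003
```

>>> move_arm(series=[[0.4,0,0,0,0,0],[0.4,0,0,0,0,0],[0,0,0,0,0,0]])

```text
clock: 34.5
position: [0.4188, 0.2088, 0.0876]
ee_rot: [0.106, 3.138, 0.001]
force: [0.6, -0.0, 0.3]
width: 0.007
```

>>> move_arm(series=[[0.3,0,0,0,0,0],[0.3,0,0,0,0,0],[0,0,0,0,0,0]])

```text
clock: 34.8
position: [0.424, 0.2086, 0.0871]
ee_rot: [0.106, 3.139, 0.0]
force: [0.5, -0.5, 0.8]
width: 0.005
```

>>> move_arm(series=[[0.3,0,0,0,0,0],[0.3,0,0,0,0,0],[0,0,0,0,0,0]])

```text
clock: 35.1
position: [0.43, 0.2085, 0.087]
ee_rot: [0.106, 3.139, 0.0]
force: [0.4, -0.2, 0.1]
width: 0.005
```

>>> move_arm(series=[[0.2,0,0,0,0,0],[0,0,0,0,0,0]])

```text
clock: 35.3
position: [0.4316, 0.2085, 0.0869]
ee_rot: [0.106, 3.14, 0.0]
force: [-0.3, -0.6, 0.6]
width: 0.002
```

>>> move_arm(series=[[0.2,0,0,0,0,0],[0,0,0,0,0,0]])

```text
clock: 35.5
position: [0.4336, 0.2085, 0.0869]
ee_rot: [0.106, 3.14, 0.0]
force: [-0.1, -0.7, -0.3]
width: 0.006
```

No force so far, so it's on already. Continuing to the expected stop at 0.436.

>>> move_arm(series=[[0.2,0,0,0,0,0],[0,0,0,0,0,0]])

```text
clock: 35.7
position: [0.4349, 0.2084, 0.0867]
ee_rot: [-0.106, -3.139, 0.0]
force: [-1.2, -0.1, 0.8]
width: 0.005
```

>>> move_arm(series=[[0.2,0,0,0,0,0],[0,0,0,0,0,0]])

```text
clock: 35.9
position: [0.4356, 0.2085, 0.0865]
ee_rot: [-0.105, -3.136, 0.001]
force: [-6.8, -0.2, 3.1]
width: 0.006
```

>>> move_arm(series=[[0.2,0,0,0,0,0],[0,0,0,0,0,0]])

```text
clock: 36.1
position: [0.4362, 0.2084, 0.0862]
ee_rot: [-0.104, -3.134, 0.001]
force: [-11.1, 0.6, 6.0]
width: 0.004
```

Toggle 3 is at its on stop. Switch 2 next.

>>> move_arm(series=[[-1.5,0,0,0,0,0],[-2,0,0,0,0,0],[0,0,3,0,0,0],[0,-3.8,0,0,0,0],[0,-3.8,0,0,0,0],[0,0,-1.5,0,0,0],[0,0,-1.5,0,0,0],[0,0,0,0,0,0]])

```text
clock: 36.9
position: [0.4041, 0.1319, 0.086]
ee_rot: [-0.107, -3.139, 0.002]
force: [-0.6, 0.4, 0.0]
width: 0.007
```

>>> move_arm(series=[[0.4,0,0,0,0,0],[0.4,0,0,0,0,0],[0,0,0,0,0,0]])

```text
clock: 37.2
position: [0.4138, 0.1329, 0.0875]
ee_rot: [0.106, 3.138, 0.001]
force: [0.2, -0.7, -0.3]
width: 0.003
```

>>> move_arm(series=[[0.3,0,0,0,0,0],[0.3,0,0,0,0,0],[0,0,0,0,0,0]])

```text
clock: 37.5
position: [0.419, 0.1326, 0.0871]
ee_rot: [0.106, 3.139, 0.0]
force: [0.2, 0.3, -0.7]
width: 0.004
```

>>> move_arm(series=[[0.3,0,0,0,0,0],[0.3,0,0,0,0,0],[0,0,0,0,0,0]])

```text
clock: 37.8
position: [0.425, 0.1325, 0.087]
ee_rot: [0.106, 3.139, 0.0]
force: [-0.1, 0.2, 0.8]
width: 0.007
```

>>> move_arm(series=[[0.2,0,0,0,0,0],[0.2,0,0,0,0,0],[0,0,0,0,0,0]])

```text
clock: 38.1
position: [0.4288, 0.1325, 0.0869]
ee_rot: [0.106, 3.139, 0.0]
force: [-0.1, 0.3, 0.3]
width: 0.004
```

>>> move_arm(series=[[0.2,0,0,0,0,0],[0,0,0,0,0,0]])

```text
clock: 38.3
position: [0.4302, 0.1325, 0.0868]
ee_rot: [-0.106, -3.139, 0.0]
force: [-0.9, -0.8, -1.1]
width: 0.007
```

>>> move_arm(series=[[0.2,0,0,0,0,0],[0,0,0,0,0,0]])

```text
clock: 38.5
position: [0.4309, 0.1325, 0.0865]
ee_rot: [-0.105, -3.137, 0.0]
force: [-5.8, 1.2, 1.4]
width: 0.005
```

Toggle 2 was already on too (no force before the stop at 0.431). Switch 1 is last; expected stop about 0.4265.

>>> move_arm(series=[[-1.5,0,0,0,0,0],[-1.8,0,0,0,0,0],[0,0,3,0,0,0],[0,-3.8,0,0,0,0],[0,-3.8,0,0,0,0],[0,0,-1.5,0,0,0],[0,0,-1.5,0,0,0],[0,0,0,0,0,0]])

```text
clock: 39.3
position: [0.3989, 0.0559, 0.086]
ee_rot: [-0.107, -3.138, 0.001]
force: [-0.5, -0.1, 0.7]
width: 0.003
```

>>> move_arm(series=[[0.4,0,0,0,0,0],[0.4,0,0,0,0,0],[0,0,0,0,0,0]])

```text
clock: 39.6
position: [0.4086, 0.0568, 0.0875]
ee_rot: [0.105, 3.138, 0.001]
force: [0.0, 0.5, 0.2]
width: 0.007
```

>>> move_arm(series=[[0.3,0,0,0,0,0],[0.3,0,0,0,0,0],[0,0,0,0,0,0]])

```text
clock: 39.9
position: [0.4135, 0.0568, 0.087]
ee_rot: [-0.105, -3.14, -0.001]
force: [-2.4, 1.0, 1.5]
width: 0.003
```

>>> move_arm(series=[[0.3,0,0,0,0,0],[0.3,0,0,0,0,0],[0,0,0,0,0,0]])

```text
clock: 40.2
position: [0.42, 0.0565, 0.087]
ee_rot: [0.106, 3.139, 0.0]
force: [-2.0, 1.4, 0.7]
width: 0.01
```

>>> move_arm(series=[[0.2,0,0,0,0,0],[0,0,0,0,0,0]])

```text
clock: 40.4
position: [0.4218, 0.0565, 0.0869]
ee_rot: [0.106, 3.139, 0.0]
force: [-1.3, 1.3, 1.5]
width: 0.008
```

>>> move_arm(series=[[0.2,0,0,0,0,0],[0,0,0,0,0,0]])

```text
clock: 40.6
position: [0.4237, 0.0565, 0.0869]
ee_rot: [0.106, 3.14, -0.0]
force: [-1.1, 2.1, 0.4]
width: 0.008
```

>>> move_arm(series=[[0.2,0,0,0,0,0],[0,0,0,0,0,0]])

```text
clock: 40.8
position: [0.4256, 0.0564, 0.0869]
ee_rot: [0.106, 3.14, -0.0]
force: [-1.4, 1.8, -0.1]
width: 0.007
```

Moving with drag — it was off. Push on to the stop.

>>> move_arm(series=[[0.2,0,0,0,0,0],[0,0,0,0,0,0]])

```text
clock: 41.0
position: [0.4264, 0.0565, 0.0866]
ee_rot: [-0.106, -3.138, 0.0]
force: [-4.8, 1.8, 2.7]
width: 0.004
```

>>> move_arm(series=[[0.2,0,0,0,0,0],[0,0,0,0,0,0]])

```text
clock: 41.2
position: [0.4269, 0.0565, 0.0864]
ee_rot: [-0.106, -3.135, -0.0]
force: [-10.1, 1.8, 6.8]
width: 0.004
```

>>> move_arm(series=[[0.2,0,0,0,0,0],[0,0,0,0,0,0]])

```text
clock: 41.4
position: [0.4273, 0.0564, 0.0861]
ee_rot: [-0.105, -3.132, -0.0]
force: [-14.1, 1.2, 10.6]
width: 0.006
```

All four stops reached. Retreat and check.

>>> move_arm(series=[[-1.5,0,0,0,0,0],[-2,0,0,0,0,0],[0,0,4.5,0,0,0],[0,0,4.5,0,0,0],[0,-4,4.5,0,0,0],[0,-4.5,2,0,0,0],[0,-4.5,0,0,0,0],[0,-4.5,0,0,0,0]])

```text
clock: 42.2
position: [0.3974, -0.1136, 0.2355]
ee_rot: [0.104, 3.135, 0.002]
force: [0.9, 0.3, -0.1]
width: 0.004
```

>>> move_arm(series=[[0,-4.5,0,0,0,0],[0,-4.5,0,0,0,0],[0,0,0,0,0,0],[0,0,0,0,0,0]])

```text
clock: 42.6
position: [0.3963, -0.2036, 0.2344]
ee_rot: [0.113, 3.139, -0.002]
force: [-0.5, 0.6, 0.1]
width: 0.003
```

Run:
```python
from h import *
for n in('top','scene'):
  for xy in [(.6235,.279),(.606,.1955),(.5894,.1173)]: look(n,'up1','up',xy,.03,tol=.04)
  look(n,'down1','down',(.598,.157),.038,tol=.04)
c=cam('scene'); a=c[0][115:235,305:465]; save('s9.png',np.clip(cv2.resize(a,None,fx=5,fy=5,interpolation=cv2.INTER_CUBIC).astype(float)*1.3,0,255).astype(np.uint8))
```

```text
top up1 0.78 [194. 187.  28.  26.] [ 0.6241  0.2812 -0.2205] deg -12.6 iou 0.865
top up1 0.77 [225. 190.  17.  22.] [ 0.6073  0.1999 -0.2572] deg -14.7 iou 0.519
top up1 0.77 [264. 203.  17.  18.] [0.5857 0.1105 0.7777] deg 44.6 iou 0.473
top down1 0.79 [239. 197.  26.  22.] [ 0.5974  0.159  -0.1907] deg -10.9 iou 0.856
scene up1 0.87 [424. 180.  30.  23.] [ 0.6228  0.2769 -0.2627] deg -15.1 iou 0.868
scene up1 0.89 [389. 184.  31.  23.] [ 0.6064  0.1946 -0.2609] deg -14.9 iou 0.586
scene up1 0.6 [361. 181.  27.  26.] [ 0.592   0.1151 -0.2964] deg -17.0 iou 0.568
scene down1 0.89 [373. 182.  31.  23.] [ 0.5975  0.1545 -0.2086] deg -12.0 iou 0.89
```

View pics/s9.png

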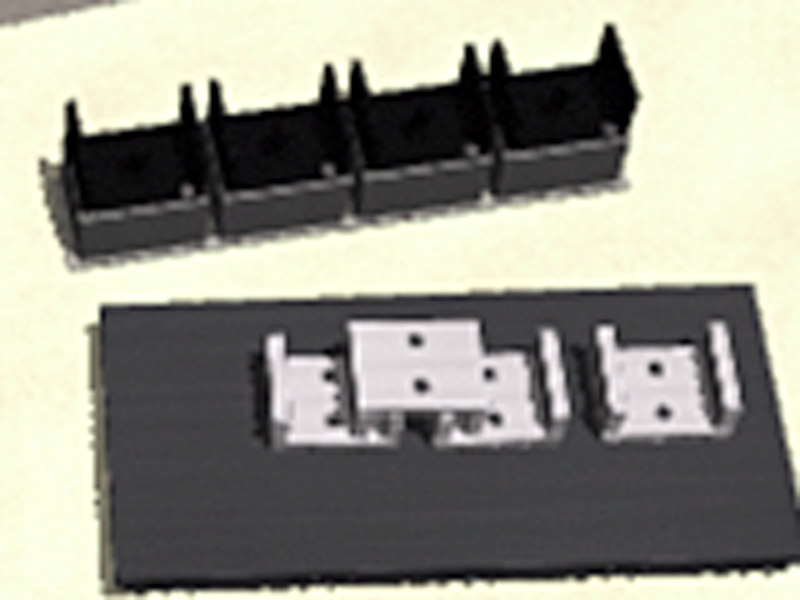

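The brackets are interlocked and level, and all four toggles look alike, leaning away from the robot. Handing in.

```bash
python3 -c "
from cell import workorder
print(workorder.sign_off())"
```

```text
the job is handed in; nothing more can be done
None
```

The warming plate is loaded, all four toggles are on, and the job is handed in at about 43 s. The hand-in gave no verdict.

- **Brackets:** The three open-up brackets lie flat on the plate. The single open-down one is hooked over the right-hand pair. It came down to the expected height without jamming and looks level in the last scene picture.
- **Knocked bracket:** The first bracket I placed was knocked about 6 cm while I was fetching the second. I measured it again and laid the rest out around it.
- **Toggles:** I pushed only away from the robot. Toggles 1 and 4 were off; they moved with a drag of about 2 N until they met their stops. Toggles 2 and 3 were already on and gave no resistance before the stop. All four stops came within about 1 mm of where a fully-on toggle should stop, and in the last picture all four lean the same way.
- **Last checks:** The top and scene cameras agree on the open-down bracket and the free open-up bracket to within about 5 mm. Their fits on the two hooked-over brackets were poor, because the open-down one partly covers them. For those I relied on the fits made before they were covered (pitch about 80 mm) and on the picture. I did not measure the piston and barrel again, but nothing I did came near them.

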